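# Shut the long loaf tin

## Robot

A 6-joint arm with a two-finger parallel gripper is mounted at the origin on the work surface. World frame = base frame: x ahead of the robot, y to its left, z up, the work surface at z = 0. Lengths are in mm, angles in rad, forces in N, time in s.
With the tool pointing down it reaches from about 375 to 925 mm from the base axis. Payload 5.7 kg.
Tool frame: the origin (TCP) lies on the mounting face of the last link; the fingertips stand 182 mm ahead of it and the grasp point (between the pads) lies 163 mm ahead of it; z points along the fingers, x is the direction in which the jaws open and shut, and the axes are right-handed (so a half turn about z gives the same grasp; the last joint's range is limited). The gripper opens to 88 mm and grips with 3 to 60 N. Pads are 20 mm wide; open, the fingers measure 115 mm over their backs; the gripper's body (75 mm by 178 mm) begins 61 mm behind the grasp point.
Start: joints at [1.105, 0.359, 1.51, -0, 1.272, -0.115], TCP at [206.189, 563.446, 404.623] pointing down, gripper open.
Joint ranges: [-2.97, 2.97], [-1.01, 2.36], [0.21, 2.38], [-0.96, 4.11], [0.2, 2.71], [-2.98, 2.98]. Speed limits (rad/s): [2.39, 2.39, 3.14, 3.14, 3.14, 3.14].

## Interface

Orientations are given as a 3x3 rotation matrix whose columns are the frame's x, y, z axes.
In Python, from rig import manip gives the robot as it stands.
- The arm moves only by the tool jog_arm, never from a script. Its argument "increments" is a list of rows, each an object of numbers: "fingers": the gripper's target within -1 to 1 (shut at 1, half-way at 0, fully open at -1); "tx", "ty", "tz": the shift along the tool's x, y, z in cm; "spin": the turn about the tool's z in rad. A call has 1 to 5 rows; each row is the pose to reach, as a shift and turn from the pose measured when the call began, along the tool's axes at that moment; what a row does not reach only later rows make up. A row lasts 1/10 s, in which the tool goes at most 50 mm and 8.59 degrees, less where a joint would pass 70% of its speed; a pose out of reach is approached as far as the arm can. A call with a gripper value outside its range is refused whole. The fingers move at their own pace and stop on an object; "grip_force" is the grip in N (left out, the last holds). Time passes only in rows, so rows that repeat a pose let the fingers close. It gives the time, the measured TCP pose, the force and the opening at its end, in the units of the state.
- manip.read_state(): the state, without advancing time (a new reading comes with each control period).
- manip.get_image(name): name is "scene" or "top" or "wrist"; returns the picture (420x560x3 uint8, red, green, blue); there is no depth.
- manip.camera_info(name): a dict with "fx", "fy", "cx", "cy" (pixels), "eye" and "orientation" of the camera in the world; the wrist camera has in their place "T_tool_cam" (4x4, takes a point from camera to tool coordinates, whose origin is the TCP and whose axes are the tool frame's). Camera axes: x right, y up, looking along -z (the intrinsics and any distortion apply to the point x, -y, -z); pixel columns grow to the right and rows downward; lengths in mm; the calibration is good to about 2 mm. A picture is of the moment at which its call begins: read the wrist's pose just before it. camera_info takes no time and is no camera call.
- manip.sign_off(): hands the job in, once; it reports no verdict.
Trained networks look in the newest picture that a camera, given by its name, has taken for a name from the list of things; names that differ only in an ending like _2 or _b are one class to them, and where a whole thing is asked for, a point or a joint stands for the part that bears it (a point fixed in the world has none). Each returns a list of dicts, best first, with "conf" (0 to 1); they miss things now and then, are a little off and sometimes report something else, mostly with a low value. They report only what shows in the picture. A call takes as long as a camera call.
- manip.recognise(name, camera): "bbox" ([left, top, right, bottom] in pixels, round what is visible of it).
The state is a dict: "t": time; "joint_pos": joint angles; "dq": joint speeds; "joint_torque": joint torques, N m; "ee_pos": TCP position; "ee_rot": TCP orientation; "wrist_force": force on the tool from outside, world axes, zero at the start; "ft_torque": the same for the moment, N m; "finger_gap": finger opening in mm.
Only numpy, scipy, OpenCV 4.12 (cv2) and the standard library are available. Lean on these libraries where they do the work, as an engineer would, in place of code of your own. Each camera call takes 0.05 s, during which the arm holds its last target. There are 200 camera calls.

## Task

The long loaf tin is clean and ready to be put away: slide its lid along the channel and over the small ridge at the end until it is fully home. Leave the lid of the short cube tin half open, just as it is.

Things in the scene. Friction and masses are not known exactly. Their poses are not given: they have to be found in the camera images.
- loaf_lid (a joint): Opening of the long tin's lid, m: 0 home at the stop, starts 0.06-0.095, max 0.1. Bare metal tin 190 long, 90 wide, 89 mm high; fixed, will not shift. The flat lid runs in channels along the long rims with 1.5 N drag and stays where left. From 0.017 its leading edge climbs a springy cross ridge (crest at 0.012, about 10 N, push steadily); below 0.007 it is clear and runs to the stop.
- loaf_tab (a point): Centre of the upright finger tab on the trailing end of the long tin's lid: 10 mm thick along the slide, 50 wide, 28 high. The lid's flat top is 14 mm below, 84 mm above the table; channel rims rise 5 mm above it. x axis: level, along the slide, the way the lid opens (away from the robot within 35 deg); it shuts towards -x. z up. Lid home: tab 81 mm from the tin's centre, 14 mm inside its end.
- cube_lid (a joint): Opening of the lid of the short cube tin, m: 0 is home, starts 0.03-0.045. To be left alone. Same metal, width, height and kind of lid as the long tin, but only 90 mm long. One tin stands to the left and one to the right in front of the robot; either may be on either side.
- cube_tab (a point): Centre of the finger tab on the cube tin's lid, same size, height and axes as the other tab. Not to be moved.

How it is judged:
By the outcome, as a careful person would: the job done as asked, in the order asked, and still so for the second after the job is handed in, with the robot touching nothing.
It also fails if it takes over 35 s, if anything falls off the work surface, if the arm or the gripper's body presses on something with over 40 N, if the wrist force passes 120 N, or if a joint passes its speed limit or range.

## Working session

There is one attempt and no reset: what is moved stays moved. The work goes in short steps, Python scripts to look and compute and a tool call to move; the robot and the scene stay as the last step left them, time stands still between calls to the robot, and variables do not carry over. Pictures are saved under pics/ and viewed, about 8 in all and at most 12, crops included, and the job is handed in when it is done.

Besides the shell and the picture viewer there is one more tool, called after "Call:" by a JSON object that holds its "op" and its "data". jog_arm: Moves the arm, as the interface text tells. Its arguments: {"type":"object","properties":{"increments":{"type":"array","items":{"type":"object","properties":{"fingers":{"type":"number"},"tx":{"type":"number"},"ty":{"type":"number"},"tz":{"type":"number"},"spin":{"type":"number"}}}},"grip_force":{"type":"number"}},"required":["increments"]}

```bash
mkdir -p pics; cat > h.py <<'E'
import numpy as np, cv2
from rig import manip
def snap(cam,fn=None):
    s=manip.read_state(); im=manip.get_image(cam)
    if fn: cv2.imwrite('pics/'+fn,im[:,:,::-1])
    return s,im
def cam(name,s=None):
    c=manip.camera_info(name); K=np.array([[c['fx'],0,c['cx']],[0,c['fy'],c['cy']],[0,0,1.]])
    if 'T_tool_cam' in c:
        T=np.eye(4);T[:3,:3]=np.array(s['ee_rot']);T[:3,3]=s['ee_pos'];T=T@np.array(c['T_tool_cam']);return K,T[:3,:3],T[:3,3],c
    return K,np.array(c['orientation']),np.array(c['eye']),c
def ray(name,uv,z,s=None):
    K,R,e,c=cam(name,s); d=c.get('distortion',c.get('dist'))
    p=cv2.undistortPoints(np.array(uv,float).reshape(-1,1,2),K,None if d is None else np.array(d,float)).reshape(-1,2)
    D=np.c_[p[:,0],-p[:,1],-np.ones(len(p))]@R.T
    return e+D*((z-e[2])/D[:,2])[:,None]
E
python3 - <<'E'
from h import *
for c in ['scene','top']:
    snap(c,c+'1.png'); print(manip.camera_info(c))
    for n in ['loaf_lid','loaf_tab','cube_lid','cube_tab']: print(n,manip.recognise(n,c)[:2])
s=manip.read_state();print(s['t'],s['ee_rot'],s['wrist_force'],manip.camera_info('wrist'))
E
```

```text
{'fx': 393.9413752793945, 'fy': 393.9413752793945, 'cx': 279.77260291380713, 'cy': 202.99515856808367, 'eye': array([ 910.49732418, -352.48156218,  430.96110645]), 'orientation': array([[ 0.65656383, -0.39475836,  0.6427206 ],
       [ 0.7542506 ,  0.34979662, -0.55565129],
       [-0.0054735 ,  0.84959294,  0.52741054]])}
loaf_lid [{'bbox': [109.8, 239.1, 194.2, 353.9], 'conf': 0.96}]
loaf_tab [{'bbox': [111.9, 237.2, 193.0, 350.1], 'conf': 0.62}]
cube_lid [{'bbox': [307.6, 161.0, 354.4, 187.3], 'conf': 0.8}]
cube_tab [{'bbox': [305.6, 164.0, 354.8, 185.3], 'conf': 0.89}]
{'fx': 397.79468716001713, 'fy': 397.79468716001713, 'cx': 282.07005672304297, 'cy': 203.64658410952316, 'eye': array([452.03215863, -11.23037906, 844.86551751]), 'orientation': array([[-0.02174154,  0.99888559, -0.04189132],
       [-0.99931418, -0.02296896, -0.02904484],
       [-0.02997467,  0.04123111,  0.99869991]])}
loaf_lid [{'bbox': [383.5, 133.1, 449.8, 234.7], 'conf': 0.89}]
loaf_tab [{'bbox': [388.3, 131.4, 451.8, 231.9], 'conf': 0.71}]
cube_lid [{'bbox': [185.4, 184.3, 237.3, 240.9], 'conf': 0.66}]
cube_tab [{'bbox': [184.6, 187.2, 238.1, 241.2], 'conf': 0.66}]
0.5 [[ 3.43573256e-01  9.39125876e-01 -8.10633905e-05]
 [ 9.39125859e-01 -3.43573265e-01 -1.79443671e-04]
 [-1.96371408e-04 -1.44766802e-05 -9.99999981e-01]] [ 0.89674291 -0.09358292  0.64553088] {'fx': 296.9762652360466, 'fy': 296.9762652360466, 'cx': 279.45135015732575, 'cy': 206.87840011662865, 'T_tool_cam': array([[ 9.99999437e-01,  7.32485794e-04, -7.68116697e-04,
        -2.41509933e-01],
       [ 4.85271056e-04, -9.59151615e-01, -2.82892106e-01,
        -7.81293727e+01],
       [-9.43954819e-04,  2.82891574e-01, -9.59151430e-01,
         1.99591971e+01],
       [ 0.00000000e+00,  0.00000000e+00,  0.00000000e+00,
         1.00000000e+00]])}
```

```bash
python3 -c "
import cv2
a=cv2.imread('pics/top1.png');cv2.imwrite('pics/topc.png',cv2.resize(a[110:290,160:480],None,fx=2.5,fy=2.5,interpolation=2))"
```

```text
(no output)
```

View pics/topc.png

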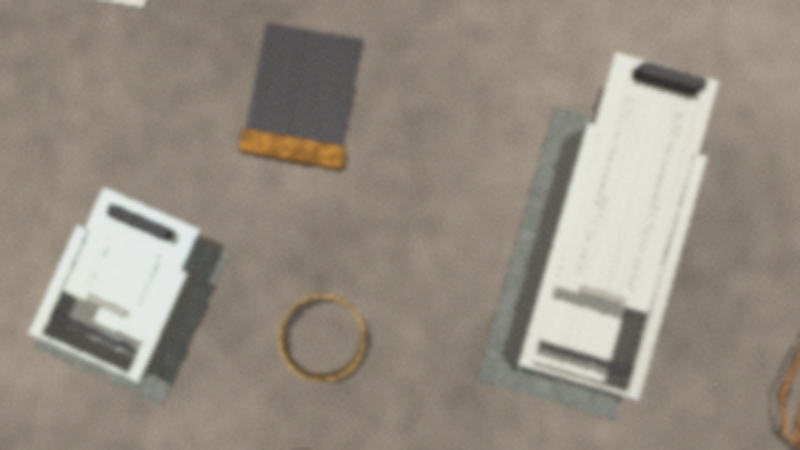

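View pics/scene1.png

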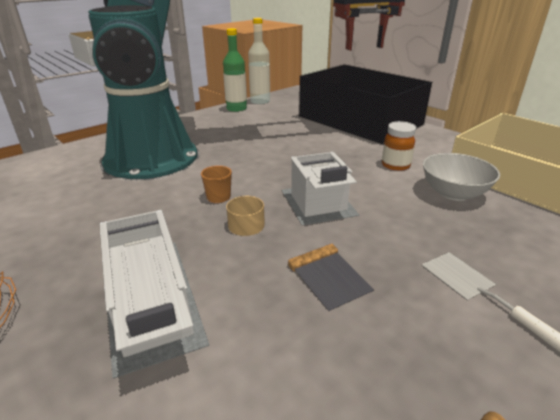

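```bash
python3 - <<'E'
from h import *
f=lambda P,z:ray('top',np.array(P,float)/2.5+[160,110],z)
r=f([(520,367),(638,398),(705,155),(592,122)],89);print(r.round(1))
t=f([(636,70),(704,84),(670,73)],112);print(t.round(1))
n=(r[0]+r[1])/2;m=(r[2]+r[3])/2;d=m-n;print(np.linalg.norm(d),n,m)
for a in (r[2]-r[1],r[3]-r[0],d): print(np.degrees(np.arctan2(a[1],a[0])))
c=(n+m)/2;u=d/np.linalg.norm(d);print('c',c,'tab along',(t-c)@u, 'lat',(t-c)@[-u[1],u[0],0])
s=manip.read_state();print(s['ee_pos'],s['joint_pos'])
E
```

```text
[[ 380.  -148.7   89. ]
 [ 355.3 -235.7   89. ]
 [ 536.5 -292.2   89. ]
 [ 563.8 -208.6   89. ]]
[[ 598.  -235.9  112. ]
 [ 586.2 -285.   112. ]
 [ 595.1 -260.6  112. ]]
191.55464212924576 [ 367.6531236  -192.18854517   89.        ] [ 550.14957791 -250.3970075    89.        ]
-17.318714552530835
-18.05558957937679
-17.690429798249077
c [ 458.90135076 -221.29277634   89.        ] tab along [136.93759848 140.6644628  141.65532906] lat [ 28.31358077 -21.9595752    3.93956274]
[206.1656805  563.44381006 404.58464324] [ 1.10493623e+00  3.58844364e-01  1.51043065e+00 -8.55751589e-06
  1.27251437e+00 -1.15138434e-01]
```

Call:
{"op": "jog_arm", "data": {"increments": [{"tx":-64.3,"ty":64.4,"tz":0,"spin":1.525,"fingers":-1},{"tx":-64.3,"ty":64.4,"tz":0,"spin":1.525,"fingers":-1},{"tx":-64.3,"ty":64.4,"tz":0,"spin":1.525,"fingers":-1},{"tx":-64.3,"ty":64.4,"tz":0,"spin":1.525,"fingers":-1},{"tx":-64.3,"ty":64.4,"tz":0,"spin":1.525,"fingers":-1}]}}

```text
t: 1.0
ee_pos: [312.0, 335.1, 404.9]
ee_rot: [[0.894, 0.448, 0.001], [0.448, -0.894, 0.0], [0.001, 0.0, -1.0]]
wrist_force: [0.7, 0.2, 0.4]
finger_gap: 88.0
```

Call:
{"op": "jog_arm", "data": {"increments": [{"tx":-1.9,"ty":65.8,"tz":0,"spin":0.77,"fingers":-1},{"tx":-1.9,"ty":65.8,"tz":0,"spin":0.77,"fingers":-1},{"tx":-1.9,"ty":65.8,"tz":0,"spin":0.77,"fingers":-1},{"tx":-1.9,"ty":65.8,"tz":0,"spin":0.77,"fingers":-1},{"tx":-1.9,"ty":65.8,"tz":0,"spin":0.77,"fingers":-1}]}}

```text
t: 1.5
ee_pos: [417.4, 108.1, 405.2]
ee_rot: [[0.959, -0.282, 0.002], [-0.282, -0.959, 0.001], [0.002, -0.001, -1.0]]
wrist_force: [1.1, 0.9, -0.6]
finger_gap: 87.6
```

Call:
{"op": "jog_arm", "data": {"increments": [{"tx":27,"ty":30.6,"spin":0.02},{"tx":27,"ty":30.6,"spin":0.02},{"tx":27,"ty":30.6,"spin":0.02},{"tx":27,"ty":30.6,"spin":0.02},{"tx":27,"ty":30.6,"spin":0.02}]}}

```text
invalid input
```

Call:
{"op": "jog_arm", "data": {"increments": [{"tx":10.0,"ty":11.5},{"tx":10.0,"ty":11.5},{"tx":10.0,"ty":11.5},{"tx":10.0,"ty":11.5},{"tx":10.0,"ty":11.5}]}}

```text
invalid input
```

```bash
python3 - <<'E'
from h import *
s,im=snap('wrist','w1.png');print(s['t'],s['ee_pos'],np.degrees(np.arctan2(s['ee_rot'][1][0],s['ee_rot'][0][0])))
for n in ['loaf_lid','loaf_tab']: print(n,manip.recognise(n,'wrist')[:2])
E
```

```text
1.5 [417.4143569  108.11584749 405.16021627] -16.396730593068494
loaf_lid [{'bbox': [272.6, 102.2, 369.1, 191.4], 'conf': 0.39}]
loaf_tab []
```

View pics/w1.png

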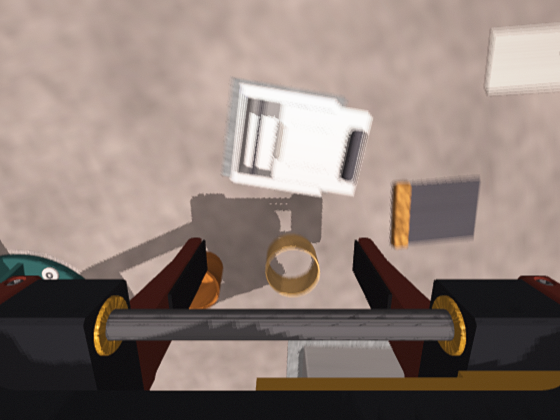

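The wrist picture shows the cube tin (tab near pixel 352,155), since both moves were refused for missing fields. I'm resending them in full.

Call:
{"op": "jog_arm", "data": {"increments": [{"tx":27,"ty":30.6,"tz":0,"spin":0.02,"fingers":-1},{"tx":27,"ty":30.6,"tz":0,"spin":0.02,"fingers":-1},{"tx":27,"ty":30.6,"tz":0,"spin":0.02,"fingers":-1},{"tx":27,"ty":30.6,"tz":0,"spin":0.02,"fingers":-1},{"tx":27,"ty":30.6,"tz":0,"spin":0.02,"fingers":-1}]}}

```text
t: 2.15
ee_pos: [523.5, -116.4, 405.1]
ee_rot: [[0.955, -0.298, 0.002], [-0.298, -0.955, 0.001], [0.001, -0.001, -1.0]]
wrist_force: [0.8, 0.5, 0.7]
finger_gap: 87.5
```

Call:
{"op": "jog_arm", "data": {"increments": [{"tx":10.7,"ty":11.9,"tz":0,"spin":0,"fingers":-1},{"tx":10.7,"ty":11.9,"tz":0,"spin":0,"fingers":-1},{"tx":10.7,"ty":11.9,"tz":0,"spin":0,"fingers":-1},{"tx":10.7,"ty":11.9,"tz":0,"spin":0,"fingers":-1},{"tx":10.7,"ty":11.9,"tz":0,"spin":0,"fingers":-1}]}}

```text
t: 2.65
ee_pos: [591.0, -261.7, 404.4]
ee_rot: [[0.955, -0.297, 0.001], [-0.297, -0.955, 0.002], [0.001, -0.002, -1.0]]
wrist_force: [-0.0, 1.1, -0.3]
finger_gap: 88.1
```

```bash
python3 - <<'E'
from h import *
s,im=snap('wrist','w2.png');print(s['t'],s['ee_pos'],np.degrees(np.arctan2(s['ee_rot'][1][0],s['ee_rot'][0][0])),s['wrist_force'])
for n in ['loaf_lid','loaf_tab']: print(n,manip.recognise(n,'wrist')[:2])
E
```

```text
2.65 [ 591.02756315 -261.67069904  404.43294165] -17.292097202057118 [-0.03582037  1.09389562 -0.30338815]
loaf_lid [{'bbox': [115.1, 159.7, 298.5, 237.8], 'conf': 0.63}]
loaf_tab [{'bbox': [115.0, 160.7, 296.7, 233.9], 'conf': 0.76}]
```

View pics/w2.png

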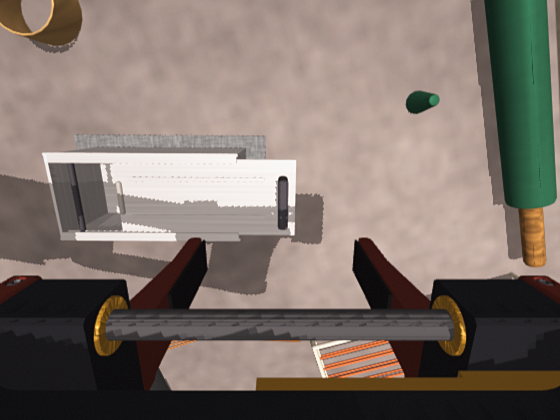

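```bash
python3 - <<'E'
from h import *
s=manip.read_state()
t=ray('wrist',[(284,177),(284,229),(279,203),(289,203)],112,s);print(t.round(1))
r=ray('wrist',[(43,154),(240,150),(62,240),(238,240)],89,s);print(r.round(1))
R=np.array(s['ee_rot']);p=np.array(s['ee_pos'])
print('tab in tool',((t-p)@R).round(1));print('rim in tool',((r-p)@R).round(1))
l=ray('wrist',[(296,160),(295,237)],84,s);print('lid corners tool',((l-p)@R).round(1))
E
```

```text
[[ 601.2 -234.7  112. ]
 [ 586.1 -284.   112. ]
 [ 589.3 -257.3  112. ]
 [ 598.4 -260.2  112. ]]
[[ 379.8 -146.5   89. ]
 [ 566.8 -200.4   89. ]
 [ 352.8 -233.8   89. ]
 [ 533.1 -289.7   89. ]]
tab in tool [[  3.7 -26.2 292.9]
 [  3.9  25.3 292.8]
 [ -0.9  -1.1 292.9]
 [  8.6  -1.1 292.9]]
rim in tool [[-233.9  -45.   316.1]
 [ -39.3  -48.8  316. ]
 [-233.8   46.4  315.9]
 [ -45.    46.5  315.8]]
lid corners tool [[ 16.2 -38.3 321. ]
 [ 16.4  45.1 320.8]]
```

The wrist view shows the loaf tab at about (284,203), straight ahead of the tool and 4 mm off in x. The tin is parallel to the tool x axis. I'll descend round the tab and close.

Call:
{"op": "jog_arm", "data": {"increments": [{"tx":0.4,"ty":0,"tz":5,"spin":0,"fingers":-1},{"tx":0.4,"ty":0,"tz":9,"spin":0,"fingers":-1},{"tx":0.4,"ty":0,"tz":12,"spin":0,"fingers":-1},{"tx":0.4,"ty":0,"tz":13.2,"spin":0,"fingers":-1},{"tx":0.4,"ty":0,"tz":13.2,"spin":0,"fingers":-1}]}}

```text
t: 3.3
ee_pos: [592.8, -258.4, 271.7]
ee_rot: [[0.956, -0.294, -0.003], [-0.294, -0.956, 0.004], [-0.004, -0.003, -1.0]]
wrist_force: [-0.5, 0.3, 0.3]
finger_gap: 87.7
```

Call:
{"op": "jog_arm", "data": {"increments": [{"tx":0.3,"ty":0.3,"tz":0,"spin":0,"fingers":1},{"tx":0.3,"ty":0.3,"tz":0,"spin":0,"fingers":1},{"tx":0.3,"ty":0.3,"tz":0,"spin":0,"fingers":1},{"tx":0.3,"ty":0.3,"tz":0,"spin":0,"fingers":1},{"tx":0.3,"ty":0.3,"tz":0,"spin":0,"fingers":1}], "grip_force": 25}}

```text
t: 3.8
ee_pos: [594.9, -262.3, 272.4]
ee_rot: [[0.956, -0.294, -0.002], [-0.294, -0.956, 0.004], [-0.003, -0.003, -1.0]]
wrist_force: [0.1, -1.2, -0.2]
finger_gap: 51.3
```

Call:
{"op": "jog_arm", "data": {"increments": [{"tx":0,"ty":0,"tz":0,"spin":0,"fingers":1},{"tx":0,"ty":0,"tz":0,"spin":0,"fingers":1},{"tx":0,"ty":0,"tz":0,"spin":0,"fingers":1}], "grip_force": 25}}

```text
t: 4.1
ee_pos: [594.9, -262.3, 272.3]
ee_rot: [[0.956, -0.294, -0.002], [-0.294, -0.956, 0.004], [-0.003, -0.003, -1.0]]
wrist_force: [0.0, -0.1, 0.1]
finger_gap: 27.1
```

Call:
{"op": "jog_arm", "data": {"increments": [{"tx":0,"ty":0,"tz":0,"spin":0,"fingers":1},{"tx":0,"ty":0,"tz":0,"spin":0,"fingers":1},{"tx":0,"ty":0,"tz":0,"spin":0,"fingers":1},{"tx":0,"ty":0,"tz":0,"spin":0,"fingers":1}], "grip_force": 25}}

```text
t: 4.5
ee_pos: [594.9, -262.3, 272.3]
ee_rot: [[0.956, -0.295, -0.002], [-0.295, -0.956, 0.004], [-0.003, -0.003, -1.0]]
wrist_force: [-0.9, 0.1, -0.8]
finger_gap: 9.7
```

Tab gripped (gap 9.7 mm). Now I'll slide to just short of the ridge.

Call:
{"op": "jog_arm", "data": {"increments": [{"tx":-0.8,"ty":0,"tz":0,"spin":0,"fingers":1},{"tx":-1.6,"ty":0,"tz":0,"spin":0,"fingers":1},{"tx":-2.4,"ty":0,"tz":0,"spin":0,"fingers":1},{"tx":-3.2,"ty":0,"tz":0,"spin":0,"fingers":1},{"tx":-3.8,"ty":0,"tz":0,"spin":0,"fingers":1}], "grip_force": 40}}

```text
t: 5.0
ee_pos: [557.6, -250.6, 272.3]
ee_rot: [[0.955, -0.295, -0.002], [-0.295, -0.955, 0.005], [-0.004, -0.004, -1.0]]
wrist_force: [2.6, 1.2, -3.6]
finger_gap: 9.6
```

Call:
{"op": "jog_arm", "data": {"increments": [{"tx":-0.3,"ty":0,"tz":0,"spin":0,"fingers":1},{"tx":-0.6,"ty":0,"tz":0,"spin":0,"fingers":1},{"tx":-0.9,"ty":0,"tz":0,"spin":0,"fingers":1},{"tx":-1.2,"ty":0,"tz":0,"spin":0,"fingers":1},{"tx":-1.5,"ty":0,"tz":0,"spin":0,"fingers":1}], "grip_force": 40}}

```text
t: 5.5
ee_pos: [547.3, -247.4, 272.4]
ee_rot: [[0.955, -0.296, 0.009], [-0.296, -0.955, 0.001], [0.008, -0.004, -1.0]]
wrist_force: [11.3, -0.6, -10.3]
finger_gap: 10.0
```

Call:
{"op": "jog_arm", "data": {"increments": [{"tx":-0.5,"ty":0,"tz":0,"spin":0,"fingers":1},{"tx":-0.7,"ty":0,"tz":0,"spin":0,"fingers":1},{"tx":-0.9,"ty":0,"tz":0,"spin":0,"fingers":1},{"tx":-1.1,"ty":0,"tz":0,"spin":0,"fingers":1},{"tx":-1.2,"ty":0,"tz":0,"spin":0,"fingers":1}], "grip_force": 40}}

```text
t: 6.0
ee_pos: [535.4, -243.6, 272.3]
ee_rot: [[0.955, -0.296, 0.008], [-0.296, -0.955, 0.002], [0.007, -0.004, -1.0]]
wrist_force: [2.6, 2.1, -1.9]
finger_gap: 9.7
```

Call:
{"op": "jog_arm", "data": {"increments": [{"tx":-0.2,"ty":0,"tz":0,"spin":0,"fingers":1},{"tx":-0.4,"ty":0,"tz":0,"spin":0,"fingers":1},{"tx":-0.6,"ty":0,"tz":0,"spin":0,"fingers":1}], "grip_force": 40}}

```text
t: 6.3
ee_pos: [533.2, -243.0, 272.5]
ee_rot: [[0.955, -0.297, 0.018], [-0.297, -0.955, -0.002], [0.018, -0.004, -1.0]]
wrist_force: [21.1, -0.6, -19.0]
finger_gap: 10.0
```

Force rose to about 11 N at the ridge, dropped to 2.6 N, then climbed sharply to 21 N, which fits the stop. I'll relax, release, rise and check.

Call:
{"op": "jog_arm", "data": {"increments": [{"tx":0.1,"ty":0,"tz":0,"spin":0,"fingers":1},{"tx":0.1,"ty":0,"tz":0,"spin":0,"fingers":-1},{"tx":0.1,"ty":0,"tz":0,"spin":0,"fingers":-1},{"tx":0.1,"ty":0,"tz":0,"spin":0,"fingers":-1},{"tx":0.1,"ty":0,"tz":0,"spin":0,"fingers":-1}]}}

```text
t: 6.8
ee_pos: [533.9, -243.4, 272.8]
ee_rot: [[0.955, -0.297, 0.018], [-0.297, -0.955, -0.002], [0.018, -0.004, -1.0]]
wrist_force: [-0.9, 0.6, -0.3]
finger_gap: 38.7
```

Call:
{"op": "jog_arm", "data": {"increments": [{"tx":0,"ty":0,"tz":0,"spin":0,"fingers":-1},{"tx":0,"ty":0,"tz":-2,"spin":0,"fingers":-1},{"tx":0,"ty":0,"tz":-6,"spin":0,"fingers":-1},{"tx":0,"ty":0,"tz":-11,"spin":0,"fingers":-1},{"tx":0,"ty":0,"tz":-14,"spin":0,"fingers":-1}]}}

```text
t: 7.3
ee_pos: [531.7, -243.4, 416.3]
ee_rot: [[0.955, -0.297, 0.022], [-0.297, -0.955, -0.004], [0.022, -0.003, -1.0]]
wrist_force: [0.2, -0.8, 0.4]
finger_gap: 78.4
```

```bash
python3 - <<'E'
from h import *
s,im=snap('wrist','w3.png');print(s['t'],s['ee_pos'],np.degrees(np.arctan2(s['ee_rot'][1][0],s['ee_rot'][0][0])),s['wrist_force'],s['finger_gap'])
E
```

```text
7.3 [ 531.66499472 -243.37090589  416.34958697] -17.252003593861204 [ 0.18293285 -0.76772009  0.3630877 ] 78.4279459167945
```

View pics/w3.png

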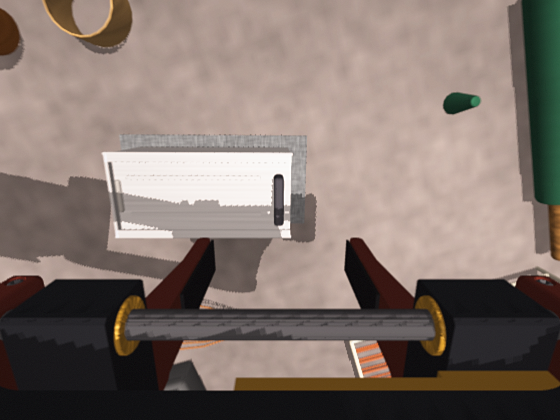

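```bash
python3 - <<'E'
from h import *
s=manip.read_state();R=np.array(s['ee_rot']);p=np.array(s['ee_pos'])
f=lambda P,z:((ray('wrist',P,z,s)-p)@R).round(1)
print(f([(279,200)],112),f([(104,153),(115,238),(293,153),(291,238)],89))
snap('top','top2.png')
for n in ['loaf_lid','cube_lid']: print(n,manip.recognise(n,'top')[:2])
a=cv2.imread('pics/top2.png');b=cv2.imread('pics/top1.png')
print('cube diff',cv2.absdiff(a,b)[175:275,165:250].mean())
cv2.imwrite('pics/w3c.png',cv2.resize(cv2.imread('pics/w3.png')[140:250,90:310],None,fx=3.5,fy=3.5,interpolation=2))
E
```

```text
[[-9.000e-01  2.000e-01  3.088e+02]] [[-179.8  -44.8  326.8]
 [-183.    48.5  326.6]
 [  13.6  -44.1  332.3]
 [  12.5   51.   332.2]]
loaf_lid [{'bbox': [374.6, 163.2, 436.3, 264.8], 'conf': 0.58}]
cube_lid [{'bbox': [182.6, 185.9, 239.0, 240.3], 'conf': 0.75}]
cube diff 10.28772549019608
```

View pics/w3c.png

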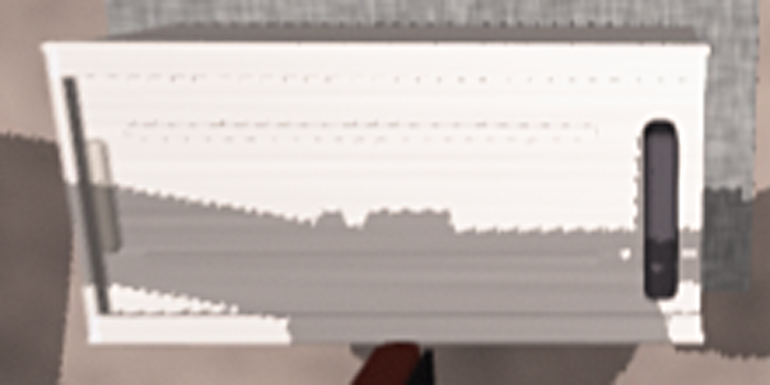

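The lid looks closed, with the tab 14 mm from the tin's far end as expected at home. Since the release could have dragged it back a fraction, I'll press once more from behind with closed fingers.

Call:
{"op": "jog_arm", "data": {"increments": [{"tx":3.0,"ty":0,"tz":0,"spin":0,"fingers":1},{"tx":3.0,"ty":0,"tz":0,"spin":0,"fingers":1},{"tx":3.0,"ty":0,"tz":0,"spin":0,"fingers":1},{"tx":3.0,"ty":0,"tz":0,"spin":0,"fingers":1},{"tx":3.0,"ty":0,"tz":0,"spin":0,"fingers":1}]}}

```text
t: 8.0
ee_pos: [559.1, -251.6, 413.0]
ee_rot: [[0.955, -0.297, 0.018], [-0.297, -0.955, -0.002], [0.017, -0.004, -1.0]]
wrist_force: [-0.2, -0.1, -0.3]
finger_gap: 51.3
```

Call:
{"op": "jog_arm", "data": {"increments": [{"tx":0,"ty":0,"tz":0,"spin":0,"fingers":1},{"tx":0,"ty":0,"tz":0,"spin":0,"fingers":1},{"tx":0,"ty":0,"tz":0,"spin":0,"fingers":1},{"tx":0,"ty":0,"tz":0,"spin":0,"fingers":1},{"tx":0,"ty":0,"tz":0,"spin":0,"fingers":1}]}}

```text
t: 8.5
ee_pos: [559.1, -251.7, 413.1]
ee_rot: [[0.955, -0.297, 0.018], [-0.297, -0.955, -0.002], [0.018, -0.003, -1.0]]
wrist_force: [0.0, -0.2, -1.0]
finger_gap: 11.3
```

Call:
{"op": "jog_arm", "data": {"increments": [{"tx":0,"ty":0,"tz":0,"spin":0,"fingers":1},{"tx":0,"ty":0,"tz":0,"spin":0,"fingers":1},{"tx":0,"ty":0,"tz":0,"spin":0,"fingers":1},{"tx":0,"ty":0,"tz":0,"spin":0,"fingers":1}]}}

```text
t: 8.9
ee_pos: [559.1, -251.7, 413.0]
ee_rot: [[0.955, -0.297, 0.018], [-0.297, -0.955, -0.002], [0.018, -0.003, -1.0]]
wrist_force: [-0.5, -1.6, -1.3]
finger_gap: 0.6
```

Call:
{"op": "jog_arm", "data": {"increments": [{"tx":0,"ty":0,"tz":5,"spin":0,"fingers":1},{"tx":0,"ty":0,"tz":9.5,"spin":0,"fingers":1},{"tx":0,"ty":0,"tz":12.5,"spin":0,"fingers":1},{"tx":0,"ty":0,"tz":13.7,"spin":0,"fingers":1},{"tx":0,"ty":0,"tz":13.7,"spin":0,"fingers":1}]}}

```text
t: 9.4
ee_pos: [561.1, -251.7, 274.6]
ee_rot: [[0.955, -0.297, 0.015], [-0.297, -0.955, -0.0], [0.014, -0.004, -1.0]]
wrist_force: [0.6, 1.2, 0.5]
finger_gap: 0.7
```

Call:
{"op": "jog_arm", "data": {"increments": [{"tx":-0.4,"ty":0,"tz":0,"spin":0,"fingers":1},{"tx":-0.6,"ty":0,"tz":0,"spin":0,"fingers":1},{"tx":-0.8,"ty":0,"tz":0,"spin":0,"fingers":1}]}}

```text
t: 9.7
ee_pos: [553.8, -249.5, 276.1]
ee_rot: [[0.955, -0.297, 0.017], [-0.297, -0.955, -0.002], [0.017, -0.004, -1.0]]
wrist_force: [-0.7, -0.6, 0.2]
finger_gap: 0.4
```

Call:
{"op": "jog_arm", "data": {"increments": [{"tx":-0.2,"ty":0,"tz":0,"spin":0,"fingers":1},{"tx":-0.4,"ty":0,"tz":0,"spin":0,"fingers":1},{"tx":-0.6,"ty":0,"tz":0,"spin":0,"fingers":1}]}}

```text
t: 10.0
ee_pos: [548.0, -247.8, 276.5]
ee_rot: [[0.955, -0.297, 0.018], [-0.297, -0.955, -0.002], [0.018, -0.003, -1.0]]
wrist_force: [1.5, 1.4, 0.9]
finger_gap: 0.3
```

Call:
{"op": "jog_arm", "data": {"increments": [{"tx":-0.2,"ty":0,"tz":0,"spin":0,"fingers":1},{"tx":-0.4,"ty":0,"tz":0,"spin":0,"fingers":1},{"tx":-0.6,"ty":0,"tz":0,"spin":0,"fingers":1}]}}

```text
t: 10.3
ee_pos: [545.3, -247.0, 277.1]
ee_rot: [[0.954, -0.298, 0.027], [-0.298, -0.955, -0.005], [0.028, -0.003, -1.0]]
wrist_force: [15.1, -2.2, -10.7]
finger_gap: 0.2
```

The push met a hard stop, with 15 N and almost no travel. I'll back off, rise and check.

Call:
{"op": "jog_arm", "data": {"increments": [{"tx":0.6,"ty":0,"tz":0,"spin":0,"fingers":1},{"tx":1.2,"ty":0,"tz":0,"spin":0,"fingers":1},{"tx":1.2,"ty":0,"tz":-4,"spin":0,"fingers":1},{"tx":1.2,"ty":0,"tz":-9,"spin":0,"fingers":1},{"tx":1.2,"ty":0,"tz":-14,"spin":0,"fingers":1}]}}

```text
t: 10.8
ee_pos: [552.4, -249.6, 418.1]
ee_rot: [[0.954, -0.297, 0.025], [-0.297, -0.955, -0.004], [0.025, -0.004, -1.0]]
wrist_force: [0.6, -0.4, -0.0]
finger_gap: 0.5
```

```bash
python3 - <<'E'
from h import *
s,im=snap('wrist','w4.png');print(s['t'],s['ee_pos'],s['wrist_force'])
snap('scene','scene2.png')
c=lambda f,x0,x1,y0,y1:cv2.resize(cv2.imread('pics/'+f)[y0:y1,x0:x1],(390,300),interpolation=2)
cv2.imwrite('pics/fin.png',np.vstack([np.hstack([c('w4.png',60,320,100,300),c('scene2.png',60,320,180,380)]),np.hstack([c('scene1.png',265,395,130,230),c('scene2.png',265,395,130,230)])]))
E
```

```text
10.8 [ 552.40485943 -249.64300256  418.11970095] [ 0.5964936  -0.40109335 -0.02576604]
```

View pics/fin.png

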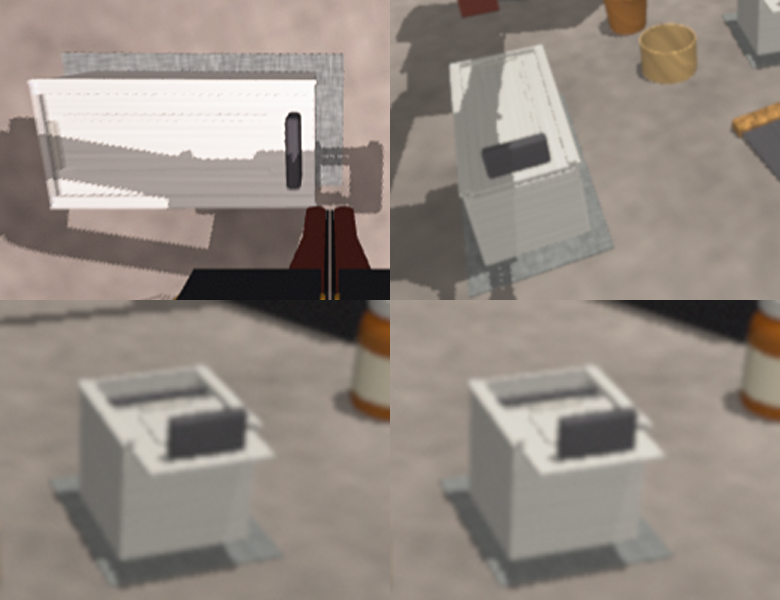

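The loaf lid is flush and closed over the full tin, with the tab just inside the far end. The cube tin looks the same before and after. The arm is clear, so I'm handing in.

```bash
python3 -c "
from rig import manip
print(manip.sign_off())"
```

```text
the job is handed in; nothing more can be done
None
```

The long loaf tin's lid is fully home at its stop. The cube tin's lid is still half open as I found it.

I gripped the loaf tab and slid it about 62 mm. The force rose to about 11 N at the ridge, dropped to 2.6 N, then climbed to 21 N at the stop. After letting go, I pressed once more with closed fingers and met the same hard stop at about 15 N.

**Last checks:**
- **Loaf tab:** it sits about 14 mm inside the tin's far end, as expected at home. It measured 83 mm from the tin's centre against the expected 81 mm, which is within the camera error. That was before the second push; afterwards I only looked at the picture, which shows the lid closed.
- **Cube tin:** it looks identical in the before and after scene pictures. A pixel comparison in the top camera gave a non-zero difference (mean 10), which I did not track down. The detected lid box there was within about 3 pixels of where it was.
- **Arm:** it was clear of everything at hand-in, at about 11 s.

Two moves were refused early on because their rows left out fields; nothing moved, and I resent them complete.

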